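# Set up a compass on the calibration bench

### The arm

A 6-joint arm with a two-finger parallel gripper is mounted at the origin on the work surface. World frame = base frame: x ahead of the robot, y to its left, z up, the work surface at z = 0. Lengths are in m, angles in rad, forces in N, time in s.
With the tool pointing down it reaches from about 0.35 to 0.85 m from the base axis. Payload 8.1 kg.
Tool frame: the origin (TCP) lies between the finger pads; the fingertips stand 25 mm ahead of it and the grasp point (between the pads) lies 6 mm ahead of it; z points along the fingers, y is the line along which they close (so a half turn about z gives the same grasp; the last joint's range is limited). The gripper opens to 93 mm and grips with 3 to 60 N. Pads are 15 mm wide; open, the fingers measure 128 mm over their backs; the gripper's body (75 mm by 188 mm) begins 65 mm behind the grasp point.
Start: joints at [-1.223, 0.13, 1.488, -0, 1.523, -0.085], TCP at [0.252, -0.545, 0.204] pointing down, gripper open.
Joint ranges: [-2.96, 2.96], [-0.89, 2.26], [0.02, 2.5], [-1.34, 4.48], [0, 2.73], [-2.66, 2.66]. Speed limits (rad/s): [2.39, 2.39, 2.79, 3.14, 3.14, 3.14].

### API

Orientations are given as a rotation vector (axis times angle).
In Python, from plant import robot gives the robot as it stands.
- The arm moves only by the tool arm_command, never from a script. Its argument "increments" is text: rows parted by semicolons, each of 5 numbers parted by spaces: the closure, from 0 (fully open) to 1 (shut), then the shift along the tool's x, y, z in mm, then the turn about the tool's z in rad. A call has 1 to 5 rows; each row is the pose to reach, as a shift and turn from the pose commanded when the call began, along the tool's axes at that moment; what a row does not reach only later rows make up. A row lasts 1/10 s, in which the tool goes at most 50 mm and 8.59 degrees, less where a joint would pass 70% of its speed; a pose out of reach is approached as far as the arm can. A call with a gripper value outside its range is refused whole. The fingers move at their own pace and stop on an object; "grip_force" is the grip in N (left out, the last holds). Time passes only in rows, so rows that repeat a pose let the fingers close. It gives the time, the measured TCP pose, the force, the opening and the grip force at its end, in the units of the state.
- robot.read_state(): the state, without advancing time (a new reading comes with each control period).
- robot.read_camera(name): name is "side" or "top"; returns the picture (400x640x3 uint8, blue, green, red); there is no depth.
- robot.camera_model(name): a dict with "fx", "fy", "cx", "cy" (pixels), "eye" and "rotation" of the camera in the world. Camera axes: x right, y down, z forward; pixel columns grow to the right and rows downward; lengths in m; the calibration is good to about 2 mm. A picture is of the moment at which its call begins. camera_model takes no time and is no camera call.
- robot.close_job(): hands the job in; it is judged then, once.
The state is a dict: "t": time; "q": joint angles; "dq": joint speeds; "joint_torque": joint torques, N m; "tool_pos": TCP position; "orientation": TCP orientation; "force": force on the tool from outside, world axes, zero at the start; "wrist_torque": the same for the moment, N m; "opening": finger opening in m; "gripper_force": force on a finger pad.
Only numpy, scipy, OpenCV 4.12 (cv2) and the standard library are available. Lean on these libraries where they do the work, as an engineer would, in place of code of your own. Each camera call takes 0.05 s, during which the arm holds its last target. There are 200 camera calls.

### The job

Make the compass calibrator ready for a check: lift the glass dome off the round test plate, put every steel nut on the bench into the tin tray, then stand the compass that waits on the white pad on the round seat at the centre of the plate. Next turn the handwheel anticlockwise, regripping as needed, until its orange pointer stands in the painted sector of the same colour as that compass's ring, and finally cover the compass with the dome again, flat on the plate. Leave the compass on the black pad, the screwdriver, the oil bottle and the brush where they are.

Things in the scene. Friction and masses are not known exactly. Their poses are not given: they have to be found in the camera images.
- stand: round aluminium test plate, 230 mm across, 4 mm thick, fixed to the bench; origin under its centre
- cradle (a point): centre of the compass seat on the plate's top face (z = 4 mm): a flat black disc with a yellow border, only painted (72 mm across), no recess; the compass should stand on it to within about 10 mm and the dome round it
- dome: glass dome lid, open below, 90 mm across outside, 84 mm inside, glass 70 mm high, with an upright round brass knob 24 mm across and 30 mm tall on top (70 to 100 mm above the rim); origin at the centre of its lower rim, z up; about 0.16 kg; starts covering the empty seat
- dome_rest: green disc 100 mm across, 4 mm thick, fixed to the bench: a free place where the dome may stand meanwhile; origin under its centre
- tray: open tin tray, 120 mm (its x) by 130 mm (its y), walls 25 mm high and 3 mm thick, floor 3 mm, fixed; origin under its centre
- pad_white: white disc 90 mm across, 4 mm thick, fixed; the compass to be checked stands on it at the start; origin under its centre
- pad_black: black disc 90 mm across, 4 mm thick, fixed; the other compass stands on it and stays there; origin under its centre
- compass_red: round brass compass with a red ring round its white face, 56 mm across, 26 mm high, 0.16 kg; origin at the centre of its underside, z up
- compass_blue: round brass compass with a blue ring, otherwise as compass_red
- dial: round white bearing dial with ticks, 190 mm across, 20 mm high, fixed; origin under its centre, on the handwheel's axis (vertical); its x axis is the direction of the pointer at joint value 0. On its face a red sector centred 3.7 rad and a blue sector centred 5.2 rad anticlockwise (seen from above) from its x axis, each 0.12 rad to either side of its centre
- handwheel (a joint): angle of the handwheel in rad, growing anticlockwise seen from above, stops at 0 and 5.95, starts between 0.05 and 0.7; it stays where left, friction about 0.15 N m
- wheel_grip (a point): on the handwheel's axis, 55 mm above the bench, halfway up its black grip bar; turns with the wheel: x along the bar and towards the orange pointer. The steel wheel is 122 mm across, its top 35 mm above the bench; on it the bar, 90 mm long, 14 mm thick, from 35 to 72 mm above the bench, is centred on the axis
- nut1: dark steel hex nut, 24 mm across flats (27.6 mm over corners), 13 mm high, 35 g, lying flat; origin at the centre of its underside. Three to five of the five nuts are present, at first on the test plate
- nut2: dark steel hex nut, 24 mm across flats (27.6 mm over corners), 13 mm high, 35 g, lying flat; origin at the centre of its underside. Three to five of the five nuts are present, at first on the test plate
- nut3: dark steel hex nut, 24 mm across flats (27.6 mm over corners), 13 mm high, 35 g, lying flat; origin at the centre of its underside. Three to five of the five nuts are present, at first on the test plate
- nut4: dark steel hex nut, 24 mm across flats (27.6 mm over corners), 13 mm high, 35 g, lying flat; origin at the centre of its underside. Three to five of the five nuts are present, at first on the test plate
- nut5: dark steel hex nut, 24 mm across flats (27.6 mm over corners), 13 mm high, 35 g, lying flat; origin at the centre of its underside. Three to five of the five nuts are present, at first on the test plate
- screwdriver: screwdriver with a dark handle, 160 mm long, about 25 mm high, lying on the bench; bystander; origin near its middle
- oil: small amber oil bottle, 44 mm across, 85 mm high; bystander; origin under its centre
- brush: small brush, 150 mm long, lying on the bench; bystander; origin near its middle
Mind the look-alikes: they are no part of the job. What is shaped like the compass_red but green is not meant. Several things have the shape of the dome; the one meant has the colours described above.

How it is judged:
On the way, in this order (a step that is already met when the one before it is completed fails the run):
1. all steel nuts lie in the tin tray (x of nut1 in the frame of tray between -0.058 and 0.058 m and y of nut1 in the frame of tray between -0.063 and 0.063 m and z of each of nut1, nut2, nut3, nut4, nut5 in the frame of tray below 0.024 m and x of nut2 in the frame of tray between -0.058 and 0.058 m and y of nut2 in the frame of tray between -0.063 and 0.063 m and x of nut3 in the frame of tray between -0.058 and 0.058 m and y of nut3 in the frame of tray between -0.063 and 0.063 m and x of nut4 in the frame of tray between -0.058 and 0.058 m and y of nut4 in the frame of tray between -0.063 and 0.063 m and x of nut5 in the frame of tray between -0.058 and 0.058 m and y of nut5 in the frame of tray between -0.063 and 0.063 m), for 0.2 s.
2. the compass from the white pad stands on the seat ((((horizontal distance between compass_red and cradle below 0.013 m and height (world z) of compass_red below 0.01 m and angle between compass_red's own z axis and vertical below 0.08 rad) and (distance of compass_blue from where it was at the start of the episode below 0.025 m and horizontal distance between compass_blue and pad_black below 0.035 m)) or ((horizontal distance between compass_blue and cradle below 0.013 m and height (world z) of compass_blue below 0.01 m and angle between compass_blue's own z axis and vertical below 0.08 rad) and (distance of compass_red from where it was at the start of the episode below 0.025 m and horizontal distance between compass_red and pad_black below 0.035 m)))), for 0.2 s.
3. the pointer stands in the sector of that compass's colour ((((horizontal distance between compass_red and cradle below 0.013 m and height (world z) of compass_red below 0.01 m and angle between compass_red's own z axis and vertical below 0.08 rad) and value of joint handwheel between 3.57 and 3.83 rad) or ((horizontal distance between compass_blue and cradle below 0.013 m and height (world z) of compass_blue below 0.01 m and angle between compass_blue's own z axis and vertical below 0.08 rad) and value of joint handwheel between 5.07 and 5.33 rad))), for 0.3 s.
4. the dome stands over the compass (horizontal distance between dome and cradle below 0.018 m and height (world z) of dome below 0.009 m and angle between dome's own z axis and vertical below 0.06 rad), for 0.2 s.
At the end, for the whole second after the job is handed in: all nuts in the tray; white-pad compass upright within 13 mm of the seat centre, the other within 25 mm of its start on the black pad; handwheel within 0.13 rad of the centre of the sector of its colour; dome flat on the plate within 18 mm of the seat centre, at rest (all of step 1 and all of step 4 and (((horizontal distance between compass_red and cradle below 0.013 m and height (world z) of compass_red below 0.01 m and angle between compass_red's own z axis and vertical below 0.08 rad) and (distance of compass_blue from where it was at the start of the episode below 0.025 m and horizontal distance between compass_blue and pad_black below 0.035 m) and value of joint handwheel between 3.57 and 3.83 rad) or ((horizontal distance between compass_blue and cradle below 0.013 m and height (world z) of compass_blue below 0.01 m and angle between compass_blue's own z axis and vertical below 0.08 rad) and (distance of compass_red from where it was at the start of the episode below 0.025 m and horizontal distance between compass_red and pad_black below 0.035 m) and value of joint handwheel between 5.07 and 5.33 rad)) and linear speed of dome below 0.02 m/s); the robot touches nothing.
It fails at once if screwdriver pushed more than 4 cm (distance of screwdriver from where it was at the start of the episode above 0.04 m).
It fails at once if oil pushed more than 4 cm or tipped over (distance of oil from where it was at the start of the episode above 0.04 m or angle between oil's own z axis and vertical above 0.6 rad).
It fails at once if brush pushed more than 4 cm (distance of brush from where it was at the start of the episode above 0.04 m).
Of nut1, nut2, nut3, nut4, nut5 only 3 to 5 are there at a start; the rules pass over those that are not, and their reading is None.
At some moment in a run one of nut1, nut2, nut3, nut4, nut5 may be knocked a few centimetres aside while the robot is not near it.
Once in a run the grip may slacken for a moment while it holds something.
It also fails if it takes over 210 s, if anything falls off the work surface, if the arm or the gripper's body presses on something with over 40 N, if the wrist force passes 120 N, or if a joint passes its speed limit or range.

## Working session

There is one attempt and no reset: what is moved stays moved. The work goes in short steps, Python scripts to look and compute and a tool call to move; the robot and the scene stay as the last step left them, time stands still between calls to the robot, and variables do not carry over. Pictures are saved under pics/ and viewed, at most 14 in all, crops included, and the job is handed in when it is done.

Besides the shell and the picture viewer there is one more tool, called as a command line: name --argument value ..., lists and objects as JSON in quotes. arm_command: Moves the arm, as the interface text tells. Its arguments: {"type":"object","properties":{"increments":{"type":"string"},"grip_force":{"type":"number"}},"required":["increments"]}

```bash
mkdir -p pics
cat > h.py <<'E'
import numpy as np, cv2
from plant import robot
from scipy.spatial.transform import Rotation as R
def ray(cam,u,v,z):
    m=robot.camera_model(cam); d=np.array([(u-m["cx"])/m["fx"],(v-m["cy"])/m["fy"],1.])
    d=np.array(m["rotation"])@d; e=np.array(m["eye"]); return e+d*(z-e[2])/d[2]
def proj(cam,p):
    m=robot.camera_model(cam); c=np.array(m["rotation"]).T@(np.array(p)-np.array(m["eye"]))
    return np.array([m["fx"]*c[0]/c[2]+m["cx"],m["fy"]*c[1]/c[2]+m["cy"]])
def shift(target):
    s=robot.read_state(); r=R.from_rotvec(s["orientation"]).as_matrix()
    return 1000*r.T@(np.array(target)-np.array(s["tool_pos"]))
E
python3 - <<'E'
from h import *
for c in("top","side"):
    im=robot.read_camera(c); cv2.imwrite(f"pics/{c}0.png",im)
    print(c,robot.camera_model(c))
s=robot.read_state();print(s); print(R.from_rotvec(s["orientation"]).as_matrix().round(3))
E
```

```text
top {'fx': 442.4852198625982, 'fy': 442.4852198625982, 'cx': 319.4298747830075, 'cy': 203.2219158858436, 'eye': array([ 0.39521795, -0.0162188 ,  1.23093873]), 'rotation': array([-2.15193029,  2.19604231, -0.07680916])}
side {'fx': 519.7392684610701, 'fy': 519.7392684610701, 'cx': 319.2618435376563, 'cy': 201.1502936958184, 'eye': array([-0.22755679,  0.67304227,  1.29758626]), 'rotation': array([-1.13908327,  2.47508268, -0.8921798 ])}
{'t': 0.1, 'q': array([-1.22338824e+00,  1.31089319e-01,  1.48917542e+00,  1.51211026e-06,
        1.52297884e+00, -8.54060281e-02]), 'dq': array([ 0.00110731, -0.00269449, -0.0014728 , -0.00189565, -0.00044021,
       -0.0002521 ]), 'joint_torque': array([ 1.91504070e-03, -5.61339390e+01, -4.93094766e+01,  7.71362381e-02,
        2.90601369e-02, -6.38388269e-05]), 'tool_pos': array([ 0.2514915 , -0.5441619 ,  0.20288739]), 'orientation': array([-3.06671696e+00, -6.74217058e-01,  3.36223005e-04]), 'force': array([0.31786519, 0.67757316, 0.29769473]), 'wrist_torque': array([-0.04395872, -0.03299206, -0.03597362]), 'gripper_force': 0.0, 'opening': 0.092934385735694}
[[ 0.908  0.419 -0.001]
 [ 0.419 -0.908  0.002]
 [ 0.    -0.002 -1.   ]]
```

View pics/top0.png

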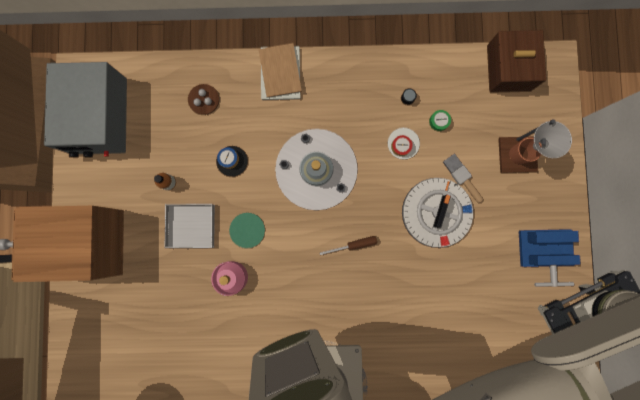

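View pics/side0.png

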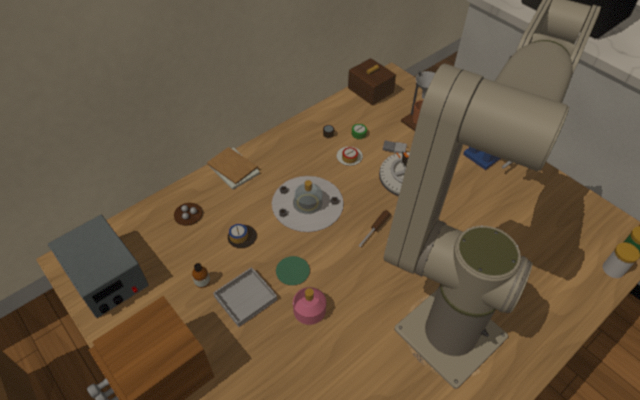

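The top view shows the clear dome with its brass knob at (316,167) on the plate. The pink dome at (230,278) and the metal one at (552,140) are look-alikes. The red-ring compass at (403,145) is on the white pad, the blue one at (230,160) is on the black pad, and the green one at (440,120) is a decoy. There are nuts at (306,139), (285,164) and (341,188). The tray is at (190,227), the green rest at (247,230) and the dial at (438,212).

I'll confirm this with one enlarged crop and measure.

```bash
sed -i 's/np.array(m\["rotation"\])/R.from_rotvec(m["rotation"]).as_matrix()/' h.py
python3 - <<'E'
from h import *
im=cv2.imread("pics/top0.png")
a=cv2.resize(im[120:220,265:365],None,fx=4,fy=4,interpolation=cv2.INTER_CUBIC)
b=cv2.resize(im[105:255,380:480],None,fx=4,fy=4,interpolation=cv2.INTER_CUBIC)
cv2.imwrite("pics/crop0.png",np.hstack([np.vstack([a,np.zeros((200,400,3),np.uint8)]),b]))
for n,u,v,z in [("plate",316,169,.004),("knob",316,165,.1),("n1",306,139,.013),("n2",285,164,.013),("n3",341,188,.013),("tray",190,227,.025),("rest",247,230.5,.004),("whitepad",403.5,143,.004),("red",402,146,.026),("dial",438,212,.02),("blackpad",231,161,.004),("oil",163,181,.085)]:
    print(n,ray("top",u,v,z).round(4))
E
```

```text
plate [0.5925 0.0044 0.004 ]
knob [0.5875 0.0026 0.1   ]
n1 [0.6764 0.0306 0.013 ]
n2 [0.607  0.0903 0.013 ]
n3 [ 0.5365 -0.0639  0.013 ]
tray [0.4366 0.3514 0.025 ]
rest [0.4244 0.1991 0.004 ]
whitepad [ 0.6609 -0.2426  0.004 ]
red [ 0.6478 -0.2341  0.026 ]
dial [ 0.4641 -0.3269  0.02  ]
blackpad [0.6204 0.2429 0.004 ]
oil [0.5565 0.4046 0.085 ]
```

View pics/crop0.png

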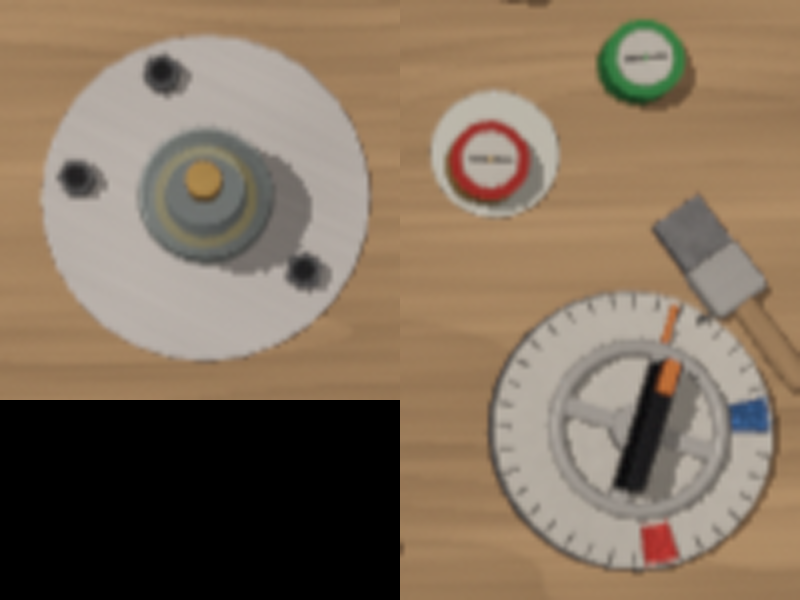

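The crop confirms the red-ring compass at about (402,145) is the one on the white pad, and the green one is off any pad. The dome with the brass knob is on the seat. There are three nuts on the plate, and the bar pointer is near dial x, about 0.05 rad. I'll refine the positions next while turning the wrist so tool x points to world +y and tool y to world +x.

arm_command --increments "0 0 0 0 -0.14; 0 0 0 0 -0.28; 0 0 0 0 -0.42; 0 0 0 0 -0.56; 0 0 0 0 -0.7" --grip_force 25

```text
t: 0.6
tool_pos: [0.2515, -0.5443, 0.2032]
orientation: [-2.645, -1.693, -0.0]
force: [0.2, 0.1, -0.2]
opening: 0.0931
gripper_force: 0.0
```

arm_command --increments "0 0 0 0 -0.14; 0 0 0 0 -0.28; 0 0 0 0 -0.438; 0 0 0 0 -0.438; 0 0 0 0 -0.438"

```text
t: 1.1
tool_pos: [0.2516, -0.5445, 0.2034]
orientation: [-2.225, -2.217, -0.0]
force: [0.3, -0.4, -0.2]
opening: 0.093
gripper_force: 0.0
```

Run:
```python
from h import *
im=cv2.imread("pics/top0.png").astype(int); side=cv2.imread("pics/side0.png").astype(int)
hsv=cv2.cvtColor(im.astype(np.uint8),cv2.COLOR_BGR2HSV)
def cen(mask,x0,y0,x1,y1):
    ys,xs=np.nonzero(mask[y0:y1,x0:x1]); return xs.mean()+x0,ys.mean()+y0,len(xs)
dark=im.sum(2)<170
ds=side.sum(2)<200
for n,b,z in[("n1",(296,130,316,150),.012),("n2",(275,155,297,175),.012),("n3",(332,178,352,198),.012)]:
    u,v,k=cen(dark,*b); p=ray("top",u,v,z); print(n,u,v,k,p.round(4))
for b in [(274,182,294,198),(274,205,294,220),(326,192,346,210)]:
    u,v,k=cen(ds,*b); print("side",k,ray("side",u,v,.011).round(4))
h,s,v=hsv[...,0],hsv[...,1],hsv[...,2]
red=((h<8)|(h>172))&(s>130)
print("red compass",[ray("top",*cen(red,385,130,420,162)[:2],.028).round(4)])
brass=(h>12)&(h<28)&(s>120)&(v>120)
u,v_,k=cen(brass,305,155,325,175);print("knob",u,v_,k,ray("top",u,v_,.103).round(4))
gr=(h>65)&(h<95)&(s>90)
u,v_,k=cen(gr,225,208,270,252);print("rest",k,ray("top",u,v_,.004).round(4))
c=np.array(ray("top",437.8,212.3,.02))
u,v_,k=cen(red,430,230,460,255); r=ray("top",u,v_,.02); print("dial red ang",np.arctan2(*(r-c)[1::-1]),np.linalg.norm(r-c))
bl=(h>100)&(h<125)&(s>120)
u,v_,k=cen(bl,455,200,478,220); r=ray("top",u,v_,.02); print("dial blue ang",np.arctan2(*(r-c)[1::-1]),np.linalg.norm(r-c),c)
for a in [(163.8,205.6),(213,206),(214.5,247),(166,248)]: print("tray",ray("top",*a,.025).round(3))
s=robot.read_state(); print(s["t"],s["tool_pos"],R.from_rotvec(s["orientation"]).as_matrix().round(3),s["q"])
```

```text
n1 305.0 137.29166666666666 24 [0.6815 0.0334 0.012 ]
n2 283.45454545454544 163.86363636363637 22 [0.6076 0.0947 0.012 ]
n3 340.4 186.96 25 [ 0.5395 -0.0623  0.012 ]
side 39 [0.6788 0.0311 0.011 ]
side 40 [0.6063 0.0914 0.011 ]
side 41 [ 0.5368 -0.0644  0.011 ]
red compass [array([ 0.6475, -0.2332,  0.028 ])]
knob 315.3888888888889 164.61111111111111 54 [0.588  0.0041 0.103 ]
rest 838 [0.4266 0.1999 0.004 ]
dial red ang -2.9596797227916736 0.07832980550033465
dial blue ang -1.4613290242544874 0.07954804722426236 [ 0.4632419  -0.32635335  0.02      ]
tray [0.497 0.424 0.025]
tray [0.493 0.288 0.025]
tray [0.381 0.284 0.025]
tray [0.381 0.417 0.025]
1.1 [ 0.25159724 -0.54445714  0.20342565] [[ 0.004  1.    -0.   ]
 [ 1.    -0.004  0.001]
 [ 0.001 -0.    -1.   ]] [-1.22338425e+00  1.30686662e-01  1.48863340e+00 -7.36994403e-06
  1.52296133e+00 -1.21938664e+00]
```

arm_command --increments "0 200 120 0 0; 0 200 120 0 0; 0 200 120 0 0; 0 200 120 0 0; 0 200 120 0 0"

```text
t: 1.6
tool_pos: [0.3728, -0.342, 0.2039]
orientation: [2.225, 2.218, 0.001]
force: [-0.3, 0.2, -1.6]
opening: 0.0932
gripper_force: 0.0
```

arm_command --increments "0 200 120 0 0; 0 200 120 0 0; 0 200 120 0 0; 0 200 120 0 0; 0 200 120 0 0"

```text
t: 2.1
tool_pos: [0.4928, -0.1417, 0.2039]
orientation: [2.224, 2.218, 0.001]
force: [-0.2, -0.3, -0.3]
opening: 0.0933
gripper_force: 0.0
```

Run:
```python
from h import *
print(shift([.588,.004,.14]))
```

```text
[145.9304346   94.81913831  64.05761527]
```

arm_command --increments "0 146 95 0 0; 0 146 95 0 0; 0 146 95 0 0; 0 146 95 0 0; 0 146 95 30 0"

```text
t: 2.6
tool_pos: [0.5909, 0.0046, 0.178]
orientation: [2.218, 2.217, 0.01]
force: [1.0, -1.3, 0.1]
opening: 0.0928
gripper_force: 0.0
```

arm_command --increments "0 0 0 30 0; 0 0 0 55 0; 0 0 0 70 0; 0 0 0 70 0; 1 0 0 70 0" --grip_force 25

```text
t: 3.1
tool_pos: [0.5871, 0.0012, 0.1047]
orientation: [2.223, 2.22, 0.001]
force: [-0.1, -0.1, 0.6]
opening: 0.0886
gripper_force: 0.0
```

arm_command --increments "1 0 0 0 0; 1 0 0 0 0; 1 0 0 0 0; 1 0 0 0 0; 1 0 0 0 0"

```text
t: 3.6
tool_pos: [0.5868, 0.0013, 0.1041]
orientation: [2.221, 2.221, 0.0]
force: [-0.2, 0.1, -0.5]
opening: 0.0493
gripper_force: 0.0
```

arm_command --increments "1 3 0 0 0; 1 3 0 0 0; 1 3 0 0 0; 1 3 0 0 0; 1 3 0 0 0" --grip_force 30

```text
t: 4.1
tool_pos: [0.5867, 0.0043, 0.1038]
orientation: [-2.221, -2.221, 0.0]
force: [-0.2, 0.8, -0.3]
opening: 0.0097
gripper_force: 0.0
```

arm_command --increments "1 0 0 0 0; 1 0 0 -10 0; 1 0 0 -30 0; 1 0 0 -50 0; 1 0 0 -60 0"

```text
t: 4.6
tool_pos: [0.5879, 0.0042, 0.1668]
orientation: [2.22, 2.22, 0.004]
force: [0.5, 0.9, 0.2]
opening: -0.0001
gripper_force: 0.0
```

The fingers shut on nothing, so I'll look.

arm_command --increments "0 -150 0 0 0; 0 -150 0 0 0; 0 -150 0 0 0; 0 -150 0 0 0; 0 -150 0 0 0"

```text
t: 5.1
tool_pos: [0.5864, -0.1468, 0.1638]
orientation: [-2.224, -2.218, -0.0]
force: [0.9, 0.2, -0.8]
opening: 0.0356
gripper_force: 0.0
```

Run:
```python
from h import *
a=cv2.resize(robot.read_camera("top")[100:220,225:375],None,fx=2.6,fy=2.6); im=robot.read_camera("side"); b=cv2.resize(im[130:260,225:375],None,fx=2.6,fy=2.6)
h=min(a.shape[0],b.shape[0]); cv2.imwrite("pics/l1.png",np.hstack([a[:h],b[:h]]))
```

```text
(no output)
```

View pics/l1.png

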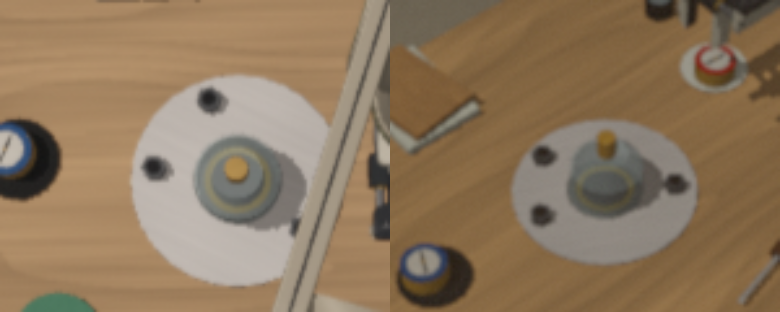

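The dome is untouched: the knob is at (235,168) in the top crop and (606,143) in the side crop. I'll check the knob position and height by triangulation.

Run:
```python
from h import *
import itertools
m=lambda im:(lambda q:(q[...,0]>12)&(q[...,0]<28)&(q[...,1]>120)&(q[...,2]>120))(cv2.cvtColor(im,cv2.COLOR_BGR2HSV))
t=m(cv2.imread("pics/top0.png"))[155:175,305:325]; s=m(cv2.imread("pics/side0.png"))[178:192,300:318]
for n,k,o in(("top",t,(305,155)),("side",s,(300,178))):
    ys,xs=np.nonzero(k); print(n,xs.min()+o[0],xs.max()+o[0],ys.min()+o[1],ys.max()+o[1],xs.mean()+o[0],ys.mean()+o[1])
for z in(.074,.089,.104):print(z,proj("top",[.588,.004,z]),proj("side",[.588,.004,z]))
for z in(.004,.05,.1,.15):print(z,ray("side",307.7,185,z).round(4), ray("top",315.4,164.6,z).round(4))
s=robot.read_state(); print(s["tool_pos"],proj("side",s["tool_pos"]-np.array([0,0,.025])),proj("top",s["tool_pos"]))
im=robot.read_camera("side");cv2.imwrite("pics/l2.png",cv2.resize(im[60:220,280:480],None,fx=3,fy=3))
```

```text
top 312 319 161 168 315.3888888888889 164.61111111111111
side 305 310 180 184 307.6363636363636 182.3181818181818
0.074 [315.66777529 166.47635523] [307.68942005 188.97359646]
0.089 [315.54900495 165.53012212] [307.64727954 185.79754226]
0.104 [315.42711731 164.55905378] [307.60452542 182.57524081]
0.004 [ 0.6479 -0.0454  0.004 ] [0.605  0.0059 0.004 ]
0.05 [ 0.6168 -0.0199  0.05  ] [0.5971 0.005  0.05  ]
0.1 [0.583  0.0079 0.1   ] [0.5886 0.0041 0.1   ]
0.15 [0.5491 0.0357 0.15  ] [0.58   0.0032 0.15  ]
[ 0.58663495 -0.1447983   0.16378505] [344.25580934 152.38981988] [375.98120182 159.64763414]
```

View pics/l2.png

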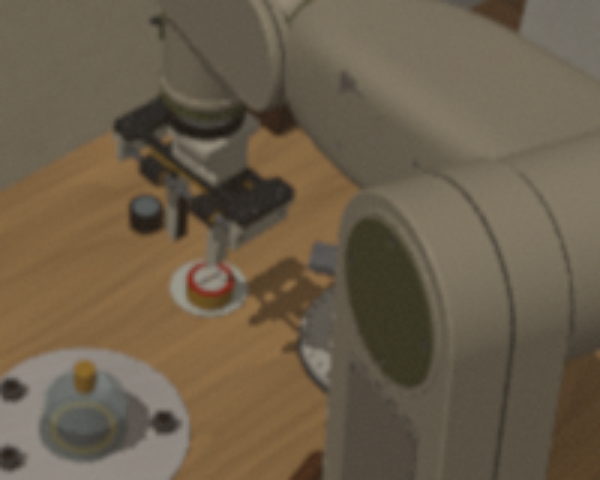

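In the side crop the fingertips sit about 9 px above where the state puts them. I'll lower over the clear bench here and compare.

arm_command --increments "0 0 0 40 0; 0 0 0 80 0; 0 0 0 110 0; 0 0 0 110 0; 0 0 0 110 0"

```text
t: 5.75
tool_pos: [0.5866, -0.1444, 0.0541]
orientation: [-2.219, -2.223, 0.001]
force: [1.1, 0.5, 1.1]
opening: 0.0879
gripper_force: 0.0
```

Run:
```python
from h import *
s=robot.read_state(); p=s["tool_pos"]; o=s["opening"]; print(p,o)
ims={c:robot.read_camera(c) for c in("side","top")}
im=ims["side"]; K=4
c=cv2.resize(im[90:220,290:420],None,fx=K,fy=K,interpolation=cv2.INTER_CUBIC)
for sx in(-1,1):
    for z in (-.025,):
        u,v=proj("side",p+[sx*o/2,0,z]); cv2.circle(c,(int((u-290+.5)*K),int((v-90+.5)*K)),4,(0,255,0),1); print(u,v)
cv2.imwrite("pics/l3.png",c)
```

```text
[ 0.5866045  -0.14443864  0.05414791] 0.0878966341679956
351.7723946963638 183.65314082749927
333.7681726097321 168.54620422996203
```

View pics/l3.png

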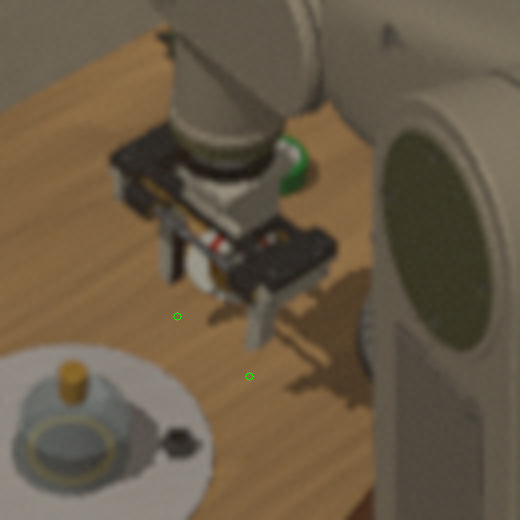

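The green marks (expected tips) sit about 8 px below the seen tips at (172,282) and (258,348). That means an offset either in height or horizontally, and the top view should separate the two.

Run:
```python
from h import *
s=robot.read_state(); p=s["tool_pos"]; o=s["opening"]; K=4
im=robot.read_camera("top"); u0,v0=310,80
c=cv2.resize(im[v0:v0+150,u0:u0+150],None,fx=K,fy=K,interpolation=cv2.INTER_CUBIC)
def mark(q,col):
    u,v=proj("top",q); cv2.circle(c,(int((u-u0+.5)*K),int((v-v0+.5)*K)),4,col,1)
for sx in(-1,1):
    mark(p+[sx*o/2,0,-.025],(0,255,0)); mark(p+[sx*o/2,0,.015],(255,0,255))
    for sy in(-1,1): mark(p+[sx*.094,sy*.0375,.059],(255,255,0))
cv2.imwrite("pics/l4.png",c); print(s["q"],s["wrist_torque"])
```

```text
[-3.27025575e-01  2.57108244e-01  1.62122404e+00  9.54224082e-05
  1.25948372e+00 -3.28062025e-01] [-0.03351289 -0.09174946 -0.02418795]
```

View pics/l4.png

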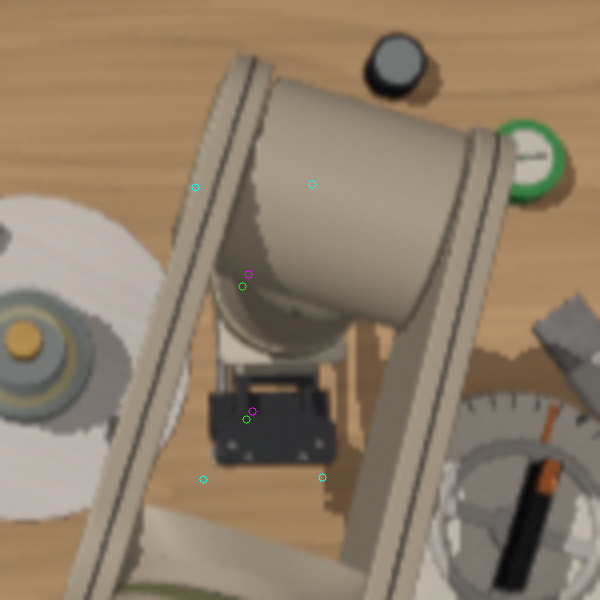

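There is no large horizontal offset, so the fault looks like height, with the fingers about 36 mm higher than reported. I'll test by a gentle touch on the bench.

arm_command --increments "0 0 0 12 0; 0 0 0 24 0; 0 0 0 24 0"

```text
t: 6.2
tool_pos: [0.5849, -0.1451, 0.0273]
orientation: [-2.219, -2.219, 0.003]
force: [-1.6, 0.8, 0.2]
opening: 0.0931
gripper_force: 0.0
```

arm_command --increments "0 0 0 3 0; 0 0 0 5 0; 0 0 0 6 0; 0 0 0 6 0"

```text
t: 6.6
tool_pos: [0.5867, -0.1457, 0.0238]
orientation: [-2.221, -2.221, -0.0]
force: [0.8, -1.0, 0.3]
opening: 0.0928
gripper_force: 0.0
```

Run:
```python
from h import *
s=robot.read_state(); p=s["tool_pos"]; o=s["opening"]; print(p,o,s["force"])
im=robot.read_camera("side"); K=4
c=cv2.resize(im[90:220,290:420],None,fx=K,fy=K,interpolation=cv2.INTER_CUBIC)
for sx in(-1,1):
    for z,col in ((-.025,(0,255,0)),(.011,(255,0,255))):
        u,v=proj("side",p+[sx*o/2,0,z]); cv2.circle(c,(int((u-290+.5)*K),int((v-90+.5)*K)),4,col,1)
cv2.imwrite("pics/l5.png",c)
```

```text
[ 0.58669622 -0.14568993  0.02382541] 0.09277871541801697 [ 0.75217572 -1.04244308  0.25493749]
```

View pics/l5.png

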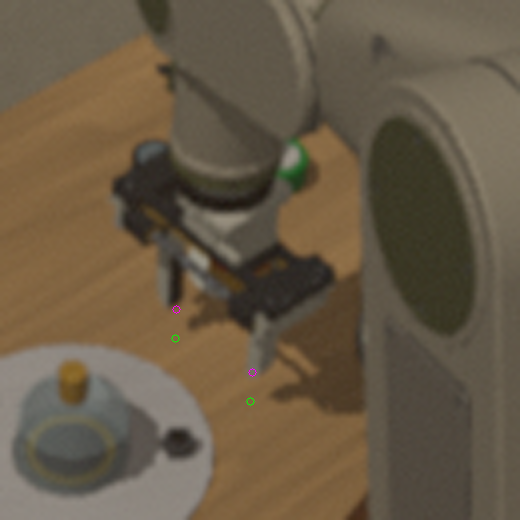

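There is no contact at a reading of 0.024, and the tips match a real height about 36 mm above the reading (magenta). I'll go down in small steps to find the real surface.

arm_command --increments "0 0 0 8 0; 0 0 0 15 0; 0 0 0 20 0; 0 0 0 20 0"

```text
t: 7.05
tool_pos: [0.5856, -0.1453, 0.0023]
orientation: [-2.22, -2.22, 0.002]
force: [0.0, 0.6, 0.3]
opening: 0.0931
gripper_force: 0.0
```

arm_command --increments "0 0 0 2 0; 0 0 0 4 0; 0 0 0 6 0; 0 0 0 6 0"

```text
t: 7.45
tool_pos: [0.5865, -0.1456, -0.0024]
orientation: [-2.221, -2.221, 0.0]
force: [0.1, -0.7, 0.5]
opening: 0.0931
gripper_force: 0.0
```

arm_command --increments "0 0 0 2 0; 0 0 0 4 0; 0 0 0 4 0"

```text
t: 7.75
tool_pos: [0.5864, -0.1456, -0.0066]
orientation: [-2.221, -2.221, 0.0]
force: [-0.1, -0.9, 0.7]
opening: 0.0927
gripper_force: 0.0
```

arm_command --increments "0 0 0 2 0; 0 0 0 3 0; 0 0 0 3 0"

```text
t: 8.05
tool_pos: [0.5865, -0.1456, -0.0094]
orientation: [-2.221, -2.221, 0.0]
force: [-0.7, 0.8, -0.2]
opening: 0.0929
gripper_force: 0.0
```

arm_command --increments "0 0 0 2 0; 0 0 0 2 0"

```text
t: 8.25
tool_pos: [0.5865, -0.1456, -0.0115]
orientation: [-2.221, -2.221, 0.0]
force: [-0.1, -0.4, 0.0]
opening: 0.0929
gripper_force: 0.0
```

arm_command --increments "0 0 0 1 0; 0 0 0 2 0; 0 0 0 2 0"

```text
t: 8.55
tool_pos: [0.5866, -0.1456, -0.0133]
orientation: [-2.221, -2.221, 0.0]
force: [0.4, -0.2, -0.6]
opening: 0.093
gripper_force: 0.0
```

arm_command --increments "0 0 0 1 0; 0 0 0 2 0; 0 0 0 2 0"

```text
t: 8.85
tool_pos: [0.5868, -0.1457, -0.0145]
orientation: [2.221, 2.221, 0.0]
force: [-3.4, 0.5, 7.0]
opening: 0.0931
gripper_force: 3.0
```

Run:
```python
from h import *
s=robot.read_state(); print(s["tool_pos"],s["force"],s["joint_torque"].round(2),s["q"].round(4))
```

```text
[ 0.58681443 -0.14569696 -0.01447969] [-3.39838702  0.46301499  6.97952314] [-8.000e-02 -5.756e+01 -4.180e+01  1.000e-01 -1.100e+00  1.000e-02] [-0.3281  0.347   1.6554 -0.      1.1391 -0.3282]
```

Contact comes at reading −0.014, so the tips' real height is the reading + 14 mm. I'll use that from now on, with the knob at reading 0.064.

arm_command --increments "0 0 0 -50 0; 0 0 0 -100 0; 0 0 0 -145 0; 0 0 0 -145 0; 0 0 0 -145 0"

```text
t: 9.35
tool_pos: [0.5879, -0.1461, 0.1317]
orientation: [2.219, 2.219, 0.003]
force: [-0.1, -0.0, -0.4]
opening: 0.0929
gripper_force: 0.0
```

arm_command --increments "0 150 1 0 0; 0 150 1 0 0; 0 150 1 0 0; 0 150 1 0 0; 0 150 1 0 0"

```text
t: 9.85
tool_pos: [0.5863, 0.0056, 0.1276]
orientation: [-2.217, -2.223, 0.004]
force: [1.1, 0.8, -0.9]
opening: 0.0927
gripper_force: 0.0
```

arm_command --increments "0.3 0 0 25 0; 0.5 0 0 45 0; 0.5 0 0 65 0; 0.5 0 0 65 0; 0.5 0 0 65 0"

```text
t: 10.35
tool_pos: [0.5869, 0.0031, 0.064]
orientation: [-2.222, -2.219, 0.003]
force: [-0.2, -0.4, 1.2]
opening: 0.0575
gripper_force: 0.0
```

arm_command --increments "1 0 0 0 0; 1 0 0 0 0; 1 0 0 0 0; 1 0 0 0 0; 1 0 0 0 0" --grip_force 30

```text
t: 10.85
tool_pos: [0.5881, 0.0043, 0.0654]
orientation: [2.221, 2.221, 0.001]
force: [1.0, -0.5, 1.8]
opening: 0.0231
gripper_force: 30.0
```

arm_command --increments "1 0 0 0 0; 1 0 0 -10 0; 1 0 0 -30 0; 1 0 0 -60 0; 1 0 0 -60 0"

```text
t: 11.35
tool_pos: [0.5905, 0.0042, 0.1299]
orientation: [2.218, 2.218, 0.007]
force: [1.6, 0.5, -1.0]
opening: 0.0234
gripper_force: 30.0
```

Run:
```python
from h import *
s=robot.read_state(); print(s["force"],s["opening"],shift([.4266,.1999,s["tool_pos"][2]]))
```

```text
[ 1.57809253  0.46023106 -1.01428157] 0.023433151659320393 [ 195.72136417 -163.81874836   -1.24515426]
```

arm_command --increments "1 40 -33 0 0; 1 80 -66 0 0; 1 115 -96 0 0; 1 150 -126 0 0; 1 175 -147 0 0"

```text
t: 11.85
tool_pos: [0.438, 0.1809, 0.1238]
orientation: [-2.219, -2.222, 0.002]
force: [-0.3, 0.2, -1.5]
opening: 0.0234
gripper_force: 30.0
```

arm_command --increments "1 10 -8 0 0; 1 20 -16 0 0; 1 20 -16 0 0; 1 20 -16 0 0"

```text
t: 12.25
tool_pos: [0.4252, 0.1988, 0.1248]
orientation: [2.221, 2.221, -0.0]
force: [-0.1, -0.3, -1.9]
opening: 0.0233
gripper_force: 30.0
```

Run:
```python
from h import *
s=robot.read_state(); print(s["opening"],s["gripper_force"],shift([.4266,.1999,.065]))
```

```text
0.023335175790943772 29.99379873275757 [ 1.15255007  1.34013391 59.758566  ]
```

arm_command --increments "1 1 1 20 0; 1 1 1 40 0; 1 1 1 52 0; 1 1 1 57 0; 1 1 1 58 0"

```text
t: 12.75
tool_pos: [0.4256, 0.1997, 0.0663]
orientation: [-2.222, -2.22, 0.002]
force: [-0.2, -0.6, -1.9]
opening: 0.0237
gripper_force: 30.0
```

arm_command --increments "1 0 0 1 0; 1 0 0 2 0; 1 0 0 2 0"

```text
t: 13.05
tool_pos: [0.4262, 0.2005, 0.0655]
orientation: [2.221, 2.221, 0.002]
force: [0.5, -0.8, -1.1]
opening: 0.0235
gripper_force: 30.0
```

arm_command --increments "1 0 0 1 0; 1 0 0 1 0; 0.5 0 0 1 0; 0.5 0 0 1 0; 0.5 0 0 1 0"

```text
t: 13.55
tool_pos: [0.4257, 0.2004, 0.0639]
orientation: [2.221, 2.221, 0.0]
force: [-0.2, 0.4, -0.5]
opening: 0.0428
gripper_force: 0.0
```

arm_command --increments "0.3 0 0 0 0; 0.3 0 0 -30 0; 0.3 0 0 -60 0; 0.3 0 0 -60 0"

```text
t: 13.95
tool_pos: [0.4285, 0.2013, 0.1283]
orientation: [2.219, 2.219, 0.01]
force: [0.6, 0.0, 0.8]
opening: 0.0646
gripper_force: 0.0
```

Run:
```python
from h import *
s=robot.read_state(); print(s["opening"],s["force"]);
for n in([.607,.093,.03],[.680,.032,.03],[.538,-.063,.03]): print(shift(n))
```

```text
0.06456344467985602 [0.61938566 0.01412368 0.76649729]
[-108.59040326  177.83033336   99.29457587]
[-169.59534623  250.8253655    99.64417017]
[-264.58512622  108.82350076   98.45584905]
```

arm_command --increments "0 -107 180 0 0; 0 -107 180 0 0; 0 -107 180 0 0; 0 -107 180 0 0; 0 -107 180 0 0"

```text
t: 14.45
tool_pos: [0.6084, 0.0899, 0.1219]
orientation: [2.225, 2.218, -0.002]
force: [-0.4, 0.5, 1.3]
opening: 0.0929
gripper_force: 0.0
```

arm_command --increments "0 0 0 40 0; 0 0 0 80 0; 0 0 0 105 0; 0 0 0 122 0; 0 0 0 122 0"

```text
t: 14.95
tool_pos: [0.6028, 0.0934, -0.0015]
orientation: [-2.219, -2.219, 0.007]
force: [0.1, 0.6, -1.1]
opening: 0.0928
gripper_force: 0.0
```

Run:
```python
from h import *
s=robot.read_state(); print(shift([.607,.093,-.007]))
```

```text
[-0.35607494  4.20640756  5.45434165]
```

arm_command --increments "0.4 0 0 3 0; 0.8 0 0 4 0; 1 0 0 4 0; 1 0 0 4 0; 1 0 0 4 0" --grip_force 20

```text
t: 15.45
tool_pos: [0.6063, 0.0934, -0.0013]
orientation: [2.221, 2.221, 0.002]
force: [-0.0, -0.2, -0.5]
opening: 0.0574
gripper_force: 0.0
```

arm_command --increments "1 0 0 0 0; 1 0 0 0 0; 1 0 0 0 0; 1 0 0 0 0; 1 0 0 0 0"

```text
t: 15.95
tool_pos: [0.6057, 0.0933, -0.0022]
orientation: [-2.221, -2.221, 0.0]
force: [-0.6, -0.6, -0.3]
opening: 0.0262
gripper_force: 20.0
```

arm_command --increments "1 0 0 0 0; 1 0 0 -20 0; 1 0 0 -50 0; 1 0 0 -70 0; 1 0 0 -70 0"

```text
t: 16.45
tool_pos: [0.6085, 0.0935, 0.0718]
orientation: [2.218, 2.218, 0.008]
force: [1.2, -0.4, -0.2]
opening: 0.0263
gripper_force: 20.0
```

Run:
```python
from h import *
s=robot.read_state(); print(s["opening"],s["gripper_force"],shift([.46,.385,.07]))
```

```text
0.026332148172792925 19.999911189079285 [ 291.46020616 -148.48264446    0.95478694]
```

arm_command --increments "1 40 -24 -15 0; 1 80 -48 -15 0; 1 125 -72 -15 0; 1 170 -97 -15 0; 1 210 -120 -15 0"

```text
t: 16.95
tool_pos: [0.4838, 0.3045, 0.0814]
orientation: [-2.221, -2.221, 0.002]
force: [-0.9, 1.0, -1.0]
opening: 0.0266
gripper_force: 20.0
```

arm_command --increments "1 35 -20 0 0; 1 70 -42 0 0; 1 82 -48 0 0; 1 82 -48 0 0; 1 82 -48 0 0"

```text
t: 17.45
tool_pos: [0.4378, 0.3843, 0.0819]
orientation: [2.221, 2.222, -0.002]
force: [0.4, -0.0, -0.2]
opening: 0.0265
gripper_force: 20.0
```

Run:
```python
from h import *
s=robot.read_state(); print(s["opening"],s["gripper_force"],shift([.44,.39,.004]))
```

```text
0.026494082233324286 19.999868273735046 [ 5.75223346  2.26912993 77.9285553 ]
```

arm_command --increments "1 6 2 30 0; 1 6 2 60 0; 1 6 2 75 0; 1 6 2 77 0; 0.65 6 2 77 0"

```text
t: 17.95
tool_pos: [0.4403, 0.3905, 0.006]
orientation: [2.223, 2.22, -0.001]
force: [-0.2, 0.5, -0.0]
opening: 0.0299
gripper_force: 0.0
```

arm_command --increments "0.65 0 0 0 0; 0.65 0 0 -40 0; 0.5 0 0 -80 0; 0.3 -30 30 -100 0; 0 -60 60 -100 0"

```text
t: 18.45
tool_pos: [0.5035, 0.3335, 0.1133]
orientation: [2.216, 2.223, 0.017]
force: [0.2, 0.6, 0.2]
opening: 0.0518
gripper_force: 0.0
```

Run:
```python
from h import *
im=robot.read_camera("top"); cv2.imwrite("pics/t2.png",im)
dark=im.astype(int).sum(2)<170
for b in[(296,130,316,150),(332,178,352,198),(168,208,213,246)]:
    ys,xs=np.nonzero(dark[b[1]:b[3],b[0]:b[2]])
    if len(xs): print(len(xs),ray("top",xs.mean()+b[0],ys.mean()+b[1],.012).round(4))
s=robot.read_state(); print(s["opening"],s["tool_pos"],shift([.679,.032,.08]))
```

```text
19 [0.6813 0.034  0.012 ]
23 [ 0.5393 -0.0623  0.012 ]
68 [0.4783 0.3744 0.012 ]
0.05605359577184073 [0.50726492 0.32751758 0.11122623] [-295.34953714  171.77969242   32.54292667]
```

arm_command --increments "0 -40 24 0 0; 0 -80 47 0 0; 0 -120 70 0 0; 0 -160 93 0 0; 0 -200 116 0 0"

```text
t: 19.0
tool_pos: [0.6172, 0.1298, 0.1078]
orientation: [2.22, 2.22, 0.004]
force: [0.8, 0.7, 0.4]
opening: 0.0921
gripper_force: 0.0
```

arm_command --increments "0 -40 24 0 0; 0 -80 47 0 0; 0 -96 56 0 0; 0 -96 56 0 0; 0 -96 56 0 0"

```text
t: 19.5
tool_pos: [0.6717, 0.0358, 0.1065]
orientation: [-2.222, -2.221, -0.001]
force: [0.1, 0.3, 0.5]
opening: 0.093
gripper_force: 0.0
```

Run:
```python
from h import *
s=robot.read_state(); print(s["opening"],s["tool_pos"],shift([.680,.032,-.005]))
```

```text
0.09300262354805436 [0.67170693 0.0358476  0.10645687] [ -3.91095764   8.23959185 111.45863032]
```

arm_command --increments "0 -4 8 40 0; 0 -4 8 80 0; 0 -4 8 100 0; 0.3 -4 8 110 0; 0.5 -4 8 111 0"

```text
t: 20.0
tool_pos: [0.6783, 0.033, -0.0063]
orientation: [-2.218, -2.222, 0.002]
force: [-1.0, 0.7, 0.4]
opening: 0.0815
gripper_force: 0.0
```

arm_command --increments "1 0 0 0 0; 1 0 0 0 0; 1 0 0 0 0; 1 0 0 0 0; 1 0 0 0 0"

```text
t: 20.5
tool_pos: [0.68, 0.0312, -0.0045]
orientation: [2.221, 2.221, 0.001]
force: [0.4, 0.4, 1.0]
opening: 0.0416
gripper_force: 0.0
```

arm_command --increments "1 0 0 0 0; 1 0 0 0 0; 1 0 0 -20 0; 1 0 0 -60 0; 1 0 0 -85 0"

```text
t: 21.0
tool_pos: [0.6803, 0.0313, 0.0821]
orientation: [2.221, 2.221, 0.002]
force: [0.9, -0.8, 0.2]
opening: 0.0266
gripper_force: 20.0
```

Run:
```python
from h import *
s=robot.read_state(); print(s["opening"],s["gripper_force"],shift([.44,.352,.085]))
```

```text
0.026557180975317257 19.999844133853912 [ 320.6882459  -240.29043258   -3.27818771]
```

arm_command --increments "1 35 -26 0 0; 1 70 -52 0 0; 1 107 -80 0 0; 1 143 -107 0 0; 1 178 -133 0 0"

```text
t: 21.5
tool_pos: [0.5453, 0.2106, 0.0798]
orientation: [-2.222, -2.221, -0.0]
force: [1.5, 0.7, 0.6]
opening: 0.0267
gripper_force: 20.0
```

arm_command --increments "1 36 -27 0 0; 1 72 -54 0 0; 1 108 -81 0 0; 1 142 -107 0 0; 1 142 -107 0 0"

```text
t: 22.0
tool_pos: [0.4363, 0.355, 0.0798]
orientation: [-2.215, -2.225, -0.0]
force: [0.6, 0.7, -0.4]
opening: 0.0269
gripper_force: 20.0
```

Run:
```python
from h import *
s=robot.read_state(); print(s["opening"],s["gripper_force"],shift([.44,.345,.004]))
```

```text
0.026887380050285636 20.000548660755157 [-10.14635544   3.73657661  75.80228825]
```

arm_command --increments "1 -9 2 30 0; 1 -9 2 60 0; 1 -9 2 72 0; 1 -9 2 75 0; 0.65 -9 2 75 0"

```text
t: 22.5
tool_pos: [0.4421, 0.3422, 0.0052]
orientation: [-2.222, -2.221, 0.0]
force: [0.6, 0.6, 0.3]
opening: 0.0306
gripper_force: 0.0
```

arm_command --increments "0.65 0 0 0 0; 0.65 0 0 -40 0; 0.5 0 0 -80 0; 0.3 -40 30 -100 0; 0 -80 50 -100 0"

```text
t: 23.0
tool_pos: [0.4958, 0.2643, 0.1115]
orientation: [2.215, 2.223, 0.016]
force: [0.9, -0.3, -0.9]
opening: 0.0519
gripper_force: 0.0
```

Run:
```python
from h import *
s=robot.read_state(); print(s["opening"],s["tool_pos"],shift([.538,-.063,.1]))
```

```text
0.05188667543439257 [0.49577923 0.26428219 0.11149387] [-327.47664675   40.95652982   10.4854862 ]
```

arm_command --increments "0 -45 10 0 0; 0 -90 15 0 0; 0 -135 20 0 0; 0 -180 25 0 0; 0 -225 30 0 0"

```text
t: 23.5
tool_pos: [0.5228, 0.0355, 0.1069]
orientation: [2.22, 2.22, 0.004]
force: [0.4, 0.2, 0.1]
opening: 0.091
gripper_force: 0.0
```

arm_command --increments "0 -45 6 0 0; 0 -90 11 0 0; 0 -102 11 0 0; 0 -102 11 0 0; 0 -102 11 0 0"

```text
t: 24.0
tool_pos: [0.533, -0.064, 0.1056]
orientation: [2.222, 2.221, 0.002]
force: [0.6, -0.2, -1.0]
opening: 0.0931
gripper_force: 0.0
```

Run:
```python
from h import *
s=robot.read_state(); print(s["opening"],s["tool_pos"],shift([.538,-.063,-.005]))
```

```text
0.09314799625278002 [ 0.53304441 -0.06398551  0.10561677] [  0.94332197   4.83087956 110.62265256]
```

arm_command --increments "0 1 5 40 0; 0 1 5 80 0; 0 1 5 100 0; 0.3 1 5 110 0; 0.5 1 5 110 0"

```text
t: 24.5
tool_pos: [0.5366, -0.062, -0.0063]
orientation: [-2.218, -2.222, 0.002]
force: [-0.9, -0.5, 0.2]
opening: 0.0816
gripper_force: 0.0
```

arm_command --increments "1 0 0 0 0; 1 0 0 0 0; 1 0 0 0 0; 1 0 0 0 0; 1 0 0 0 0"

```text
t: 25.0
tool_pos: [0.5381, -0.0639, -0.0046]
orientation: [2.221, 2.221, 0.001]
force: [-0.8, -0.0, 0.3]
opening: 0.0415
gripper_force: 0.0
```

arm_command --increments "1 0 0 0 0; 1 0 0 0 0; 1 0 0 -20 0; 1 0 0 -60 0; 1 0 0 -85 0"

```text
t: 25.5
tool_pos: [0.5382, -0.0638, 0.0819]
orientation: [2.221, 2.221, 0.001]
force: [1.5, -0.1, 0.4]
opening: 0.0269
gripper_force: 20.0
```

Run:
```python
from h import *
s=robot.read_state(); print(s["opening"],s["gripper_force"],shift([.44,.31,.085]))
```

```text
0.026913307024453458 19.999970197677612 [373.81074965 -98.20755009  -3.30864634]
```

arm_command --increments "1 45 0 -20 0; 1 90 0 -20 0; 1 135 0 -20 0; 1 180 0 -20 0; 1 225 0 -20 0"

```text
t: 26.0
tool_pos: [0.5374, 0.163, 0.0999]
orientation: [2.222, 2.221, 0.0]
force: [0.6, 0.5, 0.3]
opening: 0.0267
gripper_force: 20.0
```

arm_command --increments "1 45 0 0 0; 1 90 0 0 0; 1 135 -35 0 0; 1 149 -75 0 0; 1 149 -98 0 0"

```text
t: 26.5
tool_pos: [0.4364, 0.3127, 0.0991]
orientation: [-2.217, -2.224, 0.002]
force: [-0.1, -0.4, -0.7]
opening: 0.0266
gripper_force: 20.0
```

Run:
```python
from h import *
s=robot.read_state(); print(s["opening"],s["gripper_force"],s["tool_pos"],shift([.44,.31,.004]))
```

```text
0.02655443357342387 19.999994337558746 [0.43638152 0.31269842 0.0991133 ] [-2.72274894  3.80445617 95.10534651]
```

arm_command --increments "1 -4 3 40 0; 1 -4 3 75 0; 1 -4 3 92 0; 1 -4 3 95 0; 0.65 -4 3 95 0"

```text
t: 27.0
tool_pos: [0.4424, 0.3061, 0.0047]
orientation: [-2.221, -2.221, 0.002]
force: [0.8, -0.2, 0.1]
opening: 0.0308
gripper_force: 0.0
```

arm_command --increments "0.65 0 0 0 0; 0.65 0 0 -40 0; 0.5 0 0 -85 0; 0.3 -20 40 -110 0; 0 -60 80 -120 0"

```text
t: 27.5
tool_pos: [0.5203, 0.2545, 0.1297]
orientation: [2.215, 2.223, 0.014]
force: [0.0, 0.5, -0.7]
opening: 0.0521
gripper_force: 0.0
```

arm_command --increments "0 -45 0 0 0; 0 -90 0 0 0; 0 -135 0 0 0; 0 -180 0 0 0; 0 -225 0 0 0"

```text
t: 28.0
tool_pos: [0.5172, 0.0253, 0.125]
orientation: [2.22, 2.22, 0.003]
force: [0.2, 0.4, -0.3]
opening: 0.0906
gripper_force: 0.0
```

Run:
```python
from h import *
im=robot.read_camera("top"); cv2.imwrite("pics/t3.png",cv2.resize(im[80:280,140:480],None,fx=2.3,fy=2.3,interpolation=cv2.INTER_CUBIC))
s=robot.read_state(); print(s["opening"],s["tool_pos"],shift([.6475,-.2335,.08]))
```

```text
0.09192053934866529 [0.5173249  0.01902699 0.12497636] [-251.95646302  130.80122981   46.33885863]
```

View pics/t3.png

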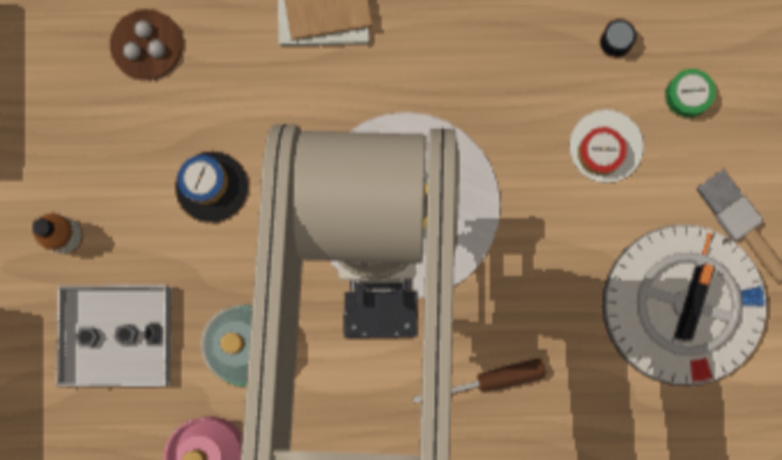

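The picture shows all three nuts in the tray at (90,337), (127,334) and (153,333). The dome stands on the green rest, and the red compass is on the white pad at (603,150). Next is the compass.

arm_command --increments "0 -43 22 0 0; 0 -86 44 0 0; 0 -129 66 0 0; 0 -172 88 0 0; 0 -215 110 0 0"

```text
t: 28.55
tool_pos: [0.628, -0.1899, 0.1249]
orientation: [2.22, 2.22, 0.001]
force: [0.3, 0.1, 0.2]
opening: 0.0928
gripper_force: 0.0
```

arm_command --increments "0 -37 21 0 0; 0 -37 21 20 0; 0 -37 21 40 0; 0 -37 21 60 0; 0 -37 21 60 0"

```text
t: 29.05
tool_pos: [0.6458, -0.2241, 0.0605]
orientation: [-2.219, -2.218, 0.003]
force: [-1.0, 0.5, -0.8]
opening: 0.0933
gripper_force: 0.0
```

Run:
```python
from h import *
s=robot.read_state(); print(s["tool_pos"],shift([.6475,-.2335,-.004]))
for c in("top","side"):
    im=robot.read_camera(c); cv2.imwrite(f"pics/{c}4.png",im)
t=cv2.imread("pics/top4.png")[60:260,260:480]; s=cv2.imread("pics/side4.png")[80:240,240:440]
t=cv2.resize(t,(396,360)); s=cv2.resize(s,(400,320)); s=np.vstack([s,np.zeros((40,400,3),np.uint8)])
cv2.imwrite("pics/m4.png",np.hstack([t,s]))
```

```text
[ 0.64584446 -0.22405747  0.06049875] [-9.55825149  1.94041425 64.47375517]
```

View pics/m4.png

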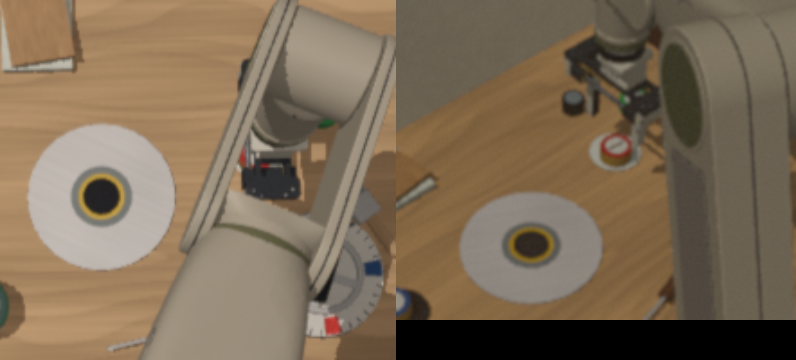

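The seat is clear, with nothing left on the plate, and its centre is at crop (101,196). The gripper is over the red compass.

arm_command --increments "0 -10 2 0 0; 0 -10 2 25 0; 0 -10 2 45 0; 0 -10 2 60 0; 0.1 -10 2 64 0" --grip_force 25

```text
t: 29.65
tool_pos: [0.649, -0.2348, -0.0019]
orientation: [-2.221, -2.22, 0.001]
force: [-0.6, -0.1, -0.1]
opening: 0.0884
gripper_force: 0.0
```

arm_command --increments "0.3 0 0 0 0; 1 0 0 0 0; 1 0 0 0 0; 1 0 0 0 0; 1 0 0 0 0"

```text
t: 30.15
tool_pos: [0.6503, -0.235, 0.0004]
orientation: [2.22, 2.221, 0.001]
force: [0.4, -0.0, 3.5]
opening: 0.0556
gripper_force: 25.0
```

arm_command --increments "1 0 0 0 0; 1 0 0 0 0; 1 0 0 0 0; 1 0 0 -10 0; 1 0 0 -30 0"

```text
t: 30.65
tool_pos: [0.6475, -0.2338, 0.027]
orientation: [-2.218, -2.218, 0.003]
force: [-0.5, 0.1, -2.0]
opening: 0.0556
gripper_force: 25.0
```

Run:
```python
from h import *
for c,(a,b,d,e) in (("top",(290,145,345,195)),("side",(290,180,322,215))):
    h=cv2.cvtColor(cv2.imread(f"pics/{c}4.png"),cv2.COLOR_BGR2HSV)[b:e,a:d]
    m=(h[...,0]>15)&(h[...,0]<35)&(h[...,1]>110)&(h[...,2]>100)
    ys,xs=np.nonzero(m); print(len(xs),xs.min()+a,xs.max()+a,ys.min()+b,ys.max()+b)
    (x,y),ax,_=cv2.fitEllipse(cv2.convexHull(np.c_[xs,ys].astype(np.float32))); print(ax,ray(c,x+a,y+b,.004).round(4))
s=robot.read_state(); print(s["tool_pos"],s["opening"],s["gripper_force"],shift([.5925,.004,.03]))
```

```text
207 304 328 157 181
(25.166645050048828, 25.40715789794922) [0.5932 0.0045 0.004 ]
127 296 318 194 210
(17.204608917236328, 22.610729217529297) [0.5935 0.0023 0.004 ]
[ 0.64749308 -0.2337873   0.02704644] 0.055579295087947275 24.999468326568604 [237.79182465 -55.00945391  -2.18427496]
```

arm_command --increments "1 0 0 -25 0; 1 35 -8 -35 0; 1 75 -18 -35 0; 1 115 -27 -35 0; 1 150 -35 -35 0"

```text
t: 31.15
tool_pos: [0.6137, -0.0829, 0.0644]
orientation: [-2.221, -2.221, 0.0]
force: [0.5, 0.8, -1.3]
opening: 0.0553
gripper_force: 25.0
```

arm_command --increments "1 40 -9 0 0; 1 75 -17 0 0; 1 88 -20 0 0; 1 88 -20 0 0; 1 88 -20 0 0"

```text
t: 31.65
tool_pos: [0.5949, 0.0024, 0.0645]
orientation: [2.221, 2.221, -0.001]
force: [0.3, -0.5, -1.5]
opening: 0.0555
gripper_force: 25.0
```

Run:
```python
from h import *
s=robot.read_state(); print(s["tool_pos"],s["opening"],s["gripper_force"],shift([.593,.004,0]))
```

```text
[0.59491921 0.00243031 0.0644729 ] 0.055541919193620955 24.999338686466217 [ 1.61444988 -1.9329607  64.47138173]
```

arm_command --increments "1 2 -2 25 0; 1 2 -2 48 0; 1 2 -2 60 0; 1 2 -2 63 0; 1 2 -2 63 0"

```text
t: 32.15
tool_pos: [0.5928, 0.004, 0.0012]
orientation: [-2.223, -2.22, 0.001]
force: [-0.5, -0.2, -1.6]
opening: 0.0555
gripper_force: 25.0
```

arm_command --increments "1 0 0 1 0; 1 0 0 2 0; 1 0 0 3 0; 1 0 0 3 0"

```text
t: 32.55
tool_pos: [0.5936, 0.0047, 0.0002]
orientation: [2.22, 2.22, 0.001]
force: [-4.7, -1.4, 9.2]
opening: 0.0554
gripper_force: 25.0
```

Seated, since an upward force appeared. Release and lift.

arm_command --increments "1 0 0 -1 0; 0.2 0 0 -1 0; 0 0 0 -1 0; 0 0 0 -1 0; 0 0 0 -1 0"

```text
t: 33.05
tool_pos: [0.5927, 0.0053, -0.0008]
orientation: [-2.221, -2.222, 0.0]
force: [0.5, 0.7, 0.6]
opening: 0.0826
gripper_force: 0.0
```

arm_command --increments "0 0 0 -30 0; 0 0 0 -70 0; 0 0 0 -110 0; 0 -45 -10 -110 0; 0 -90 -20 -110 0"

```text
t: 33.55
tool_pos: [0.5742, -0.085, 0.1117]
orientation: [2.215, 2.222, 0.004]
force: [0.5, -0.6, -1.0]
opening: 0.0933
gripper_force: 0.0
```

arm_command --increments "0 -45 -15 0 0; 0 -90 -30 0 0; 0 -135 -45 0 0; 0 -180 -60 0 0; 0 -225 -75 0 0"

```text
t: 34.05
tool_pos: [0.4968, -0.3115, 0.1094]
orientation: [2.221, 2.221, 0.0]
force: [0.1, -0.2, -0.4]
opening: 0.093
gripper_force: 0.0
```

Run:
```python
from h import *
for c,(a,b,d,e) in (("top",(295,145,340,190)),("side",(285,175,330,215))):
    im=robot.read_camera(c); cv2.imwrite(f"pics/{c}5.png",im)
    h=cv2.cvtColor(im,cv2.COLOR_BGR2HSV)[b:e,a:d]
    m=((h[...,0]<8)|(h[...,0]>172))&(h[...,1]>130)
    ys,xs=np.nonzero(m); (x,y),ax,_=cv2.fitEllipse(cv2.convexHull(np.c_[xs,ys].astype(np.float32))); print(len(xs),ax,ray(c,x+a,y+b,.028).round(4))
s=robot.read_state(); print(s["tool_pos"],s["q"].round(3),shift([.4635,-.3265,.12]))
```

```text
129 (19.26512336730957, 19.63402557373047) [0.5934 0.0055 0.028 ]
58 (12.240435600280762, 16.905879974365234) [0.5946 0.0035 0.028 ]
[ 0.49544479 -0.31504523  0.10939228] [-0.652  0.158  1.633 -0.002  1.35  -0.647] [-11.64628391 -31.88731909 -10.57203843]
```

arm_command --increments "0 -12 -32 0 0.14; 0 -12 -32 0 0.28; 0 -12 -32 0 0.42; 0 -12 -32 0 0.56; 0 -12 -32 0 0.7"

```text
t: 34.65
tool_pos: [0.4659, -0.321, 0.1092]
orientation: [-2.852, -1.317, -0.0]
force: [0.1, 0.2, -0.2]
opening: 0.093
gripper_force: 0.0
```

arm_command --increments "0 0 0 0 0.14; 0 0 0 0 0.28; 0 0 0 0 0.42; 0 0 0 0 0.56; 0 0 0 0 0.7"

```text
t: 35.15
tool_pos: [0.466, -0.3209, 0.1091]
orientation: [-3.13, -0.26, 0.0]
force: [-0.4, 1.1, 0.1]
opening: 0.0928
gripper_force: 0.0
```

arm_command --increments "0 0 0 0 0.14; 0 0 0 0 0.28; 0 0 0 0 0.42; 0 0 0 0 0.47; 0 0 0 0 0.47"

```text
t: 35.65
tool_pos: [0.466, -0.321, 0.1092]
orientation: [-3.106, 0.468, 0.0]
force: [-0.0, -0.0, 0.9]
opening: 0.0933
gripper_force: 0.0
```

Run:
```python
from h import *
im=cv2.imread("pics/top0.png"); h=cv2.cvtColor(im,cv2.COLOR_BGR2HSV)
a,b,d,e=425,190,455,235
g=im[b:e,a:d].astype(int)
m=(g.sum(2)<110)|((h[b:e,a:d,0]<18)&(h[b:e,a:d,1]>140)&(h[b:e,a:d,2]>120))
n,l,st,_=cv2.connectedComponentsWithStats(m.astype(np.uint8)); k=1+st[1:,4].argmax()
ys,xs=np.nonzero(l==k); P=np.array([ray("top",x+a,y+b,.072)[:2] for x,y in zip(xs,ys)])
c=P.mean(0); w,v=np.linalg.eigh(np.cov((P-c).T)); v=v[:,1]; v*=np.sign(v[0]); t=(P-c)@v; print(len(xs),c,np.arctan2(v[1],v[0]),np.ptp(t))
s=robot.read_state(); r=R.from_rotvec(s["orientation"]).as_matrix(); print(s["tool_pos"],np.arctan2(r[1,0],r[0,0]),s["q"].round(3),shift([.4635,-.3265,.026]))
```

```text
203 [ 0.46378439 -0.32276079] -0.35758755562023514 0.08760971366698153
[ 0.46601243 -0.32095823  0.10918758] -0.29930580286571307 [-0.694  0.103  1.693  0.     1.346  1.176] [-0.75684026  6.06465575 83.18559849]
```

arm_command --increments "0 -1 5 0 0.02; 0 -1 5 30 0.02; 0 -1 5 60 0.02; 0.3 -1 5 78 0.02; 0.5 -1 5 82 0.02"

```text
t: 36.15
tool_pos: [0.4614, -0.3248, 0.0243]
orientation: [-3.099, 0.498, 0.007]
force: [-0.1, 0.4, -1.0]
opening: 0.0815
gripper_force: 0.0
```

arm_command --increments "1 0 0 0 0; 1 0 0 0 0; 1 0 0 0 0; 1 0 0 0 0; 1 0 0 0 0" --grip_force 40

```text
t: 36.65
tool_pos: [0.4637, -0.3266, 0.0281]
orientation: [3.101, -0.499, 0.002]
force: [0.7, -0.4, -0.1]
opening: 0.0413
gripper_force: 0.0
```

arm_command --increments "1 0 0 0 0; 1 0 0 0 0; 1 0 0 0 0; 1 0 0 0 0; 1 0 0 0 0"

```text
t: 37.15
tool_pos: [0.4626, -0.3282, 0.0273]
orientation: [3.099, -0.5, -0.0]
force: [-3.0, -9.0, -2.7]
opening: 0.0136
gripper_force: 40.0
```

Run:
```python
from h import *
s=robot.read_state(); r=R.from_rotvec(s["orientation"]).as_matrix(); print(s["tool_pos"],np.arctan2(r[1,0],r[0,0]),s["opening"],s["gripper_force"],s["force"],s["wrist_torque"])
```

```text
[ 0.4625782  -0.32823202  0.0273059 ] -0.31981505229745005 0.013613062296549221 39.95390832424164 [-3.04110774 -9.00939738 -2.72109093] [-1.16594177  0.40283642 -0.05285933]
```

arm_command --increments "1 0 3 0 0; 1 0 3 0 -0.1; 1 0 3 0 -0.2; 1 0 3 0 -0.3; 1 0 3 0 -0.4"

```text
t: 37.65
tool_pos: [0.4626, -0.3286, 0.0273]
orientation: [-3.138, -0.133, -0.0]
force: [1.1, 2.1, 1.3]
opening: 0.0138
gripper_force: 40.0
```

Run:
```python
from h import *
s=robot.read_state(); r=R.from_rotvec(s["orientation"]).as_matrix(); print(s["tool_pos"],np.arctan2(r[1,0],r[0,0]),s["opening"],s["gripper_force"],s["force"],s["wrist_torque"])
```

```text
[ 0.46255019 -0.32855434  0.02730259] 0.08498057672081626 0.013829666150987437 39.95078265666962 [1.08587199 2.07497407 1.2748232 ] [ 0.28292734 -0.12821525 -0.16862392]
```

arm_command --increments "1 0 0 0 -0.14; 1 0 0 0 -0.28; 1 0 0 0 -0.42; 1 0 0 0 -0.56; 1 0 0 0 -0.7"

```text
t: 38.15
tool_pos: [0.4627, -0.329, 0.0273]
orientation: [2.902, 1.204, 0.001]
force: [2.8, -0.4, -1.4]
opening: 0.0134
gripper_force: 39.9
```

arm_command --increments "1 0 0 0 -0.14; 1 0 0 0 -0.28; 1 0 0 0 -0.42; 1 0 0 0 -0.56; 1 0 0 0 -0.7"

```text
t: 38.65
tool_pos: [0.4633, -0.3293, 0.0273]
orientation: [2.312, 2.125, 0.002]
force: [5.9, -0.3, -3.6]
opening: 0.0137
gripper_force: 40.0
```

arm_command --increments "1 0 0 0 -0.14; 1 0 0 0 -0.28; 1 0 0 0 -0.42; 1 0 0 0 -0.56; 1 0 0 0 -0.7"

```text
t: 39.15
tool_pos: [0.4638, -0.3291, 0.0273]
orientation: [1.443, 2.788, 0.002]
force: [8.0, -1.3, -5.0]
opening: 0.0138
gripper_force: 40.0
```

arm_command --increments "1 0 0 0 -0.14; 1 0 0 0 -0.28; 1 0 0 0 -0.42; 1 0 0 0 -0.56; 1 0 0 0 -0.7"

```text
t: 39.65
tool_pos: [0.4641, -0.3287, 0.0273]
orientation: [0.399, 3.113, 0.001]
force: [9.6, 2.3, -5.1]
opening: 0.0137
gripper_force: 40.0
```

Run:
```python
from h import *
s=robot.read_state(); r=R.from_rotvec(s["orientation"]).as_matrix(); print(s["tool_pos"],np.arctan2(r[1,0],r[0,0]),s["opening"],s["gripper_force"],s["force"],s["wrist_torque"],s["q"])
```

```text
[ 0.4640638  -0.32865396  0.02731328] 2.886689194615946 0.013737376597210974 39.95048224925995 [ 9.63271947  2.3277793  -5.09200863] [ 0.21299241 -1.44630026 -0.17420401] [-0.70792363  0.19955152  1.74683918  0.00240862  1.19297764 -2.02470408]
```

arm_command --increments "1 0 0 0 -0.14; 1 0 0 0 -0.28; 1 0 0 0 -0.42; 1 0 0 0 -0.43; 1 0 0 0 -0.43"

```text
t: 40.15
tool_pos: [0.4641, -0.3283, 0.0273]
orientation: [-0.267, 3.127, 0.001]
force: [8.9, 2.4, -3.9]
opening: 0.014
gripper_force: 40.0
```

arm_command --increments "0.8 0 0 0 0; 0.5 0 0 0 0; 0.5 0 0 0 0; 0.5 0 0 -40 0; 0.5 0 0 -80 0"

```text
t: 40.65
tool_pos: [0.4607, -0.3281, 0.1064]
orientation: [0.265, -3.127, -0.005]
force: [0.1, -0.6, 0.4]
opening: 0.0445
gripper_force: 0.0
```

arm_command --increments "0.5 0 0 0 0.14; 0.5 0 0 0 0.28; 0.5 0 0 0 0.42; 0.5 0 0 0 0.56; 0.5 0 0 0 0.7"

```text
t: 41.15
tool_pos: [0.462, -0.3292, 0.1073]
orientation: [-0.833, -3.029, 0.0]
force: [-0.6, 1.0, 0.4]
opening: 0.0467
gripper_force: 0.0
```

arm_command --increments "0.5 0 0 0 0.14; 0.5 0 0 0 0.28; 0.5 0 0 0 0.42; 0.5 0 0 0 0.56; 0.5 0 0 0 0.7"

```text
t: 41.65
tool_pos: [0.462, -0.3292, 0.1072]
orientation: [-1.821, -2.56, 0.0]
force: [1.2, -0.4, 0.0]
opening: 0.0466
gripper_force: 0.0
```

Run:
```python
from h import *
s=robot.read_state(); r=R.from_rotvec(s["orientation"]).as_matrix(); print(s["tool_pos"],np.arctan2(r[1,0],r[0,0]),s["opening"],s["q"].round(2),shift([.4258,.2003,.12]))
```

```text
[ 0.46204516 -0.32916206  0.10722725] 1.9047501037032766 0.04656674212582018 [-0.71  0.11  1.69 -0.    1.34 -1.04] [512.09428307 139.30168594 -12.7050191 ]
```

arm_command --increments "0.3 0 0 0 0.14; 0.3 0 0 -15 0.28; 0.3 0 0 -30 0.334; 0.3 0 0 -30 0.334; 0.3 0 0 -30 0.334"

```text
t: 42.15
tool_pos: [0.4623, -0.3293, 0.1373]
orientation: [2.212, 2.23, -0.0]
force: [0.6, 0.3, 0.3]
opening: 0.065
gripper_force: 0.0
```

arm_command --increments "0.3 45 0 0 0; 0.3 90 0 0 0; 0.3 135 0 0 0; 0.3 180 0 0 0; 0.3 225 0 0 0"

```text
t: 42.65
tool_pos: [0.4599, -0.1023, 0.136]
orientation: [-2.212, -2.229, 0.001]
force: [1.0, 0.6, -0.0]
opening: 0.0652
gripper_force: 0.0
```

arm_command --increments "0.3 45 0 0 0; 0.3 90 0 0 0; 0.3 135 0 0 0; 0.3 180 0 0 0; 0.3 225 0 0 0"

```text
t: 43.15
tool_pos: [0.4587, 0.1226, 0.1363]
orientation: [-2.212, -2.23, 0.001]
force: [0.5, -0.5, -0.1]
opening: 0.0655
gripper_force: 0.0
```

Run:
```python
from h import *
im=robot.read_camera("top"); cv2.imwrite("pics/top6.png",im)
a=cv2.resize(im[165:260,390:490],(400,380),interpolation=cv2.INTER_CUBIC); b=cv2.resize(im[130:300,150:350],(400,340),interpolation=cv2.INTER_CUBIC)
cv2.imwrite("pics/m6.png",np.hstack([a,np.vstack([b,np.zeros((40,400,3),np.uint8)])]))
h=cv2.cvtColor(im,cv2.COLOR_BGR2HSV)
x0,y0,x1,y1=235,215,262,245
m=(h[...,0]>12)&(h[...,0]<28)&(h[...,1]>120)&(h[...,2]>110)
ys,xs=np.nonzero(m[y0:y1,x0:x1])
if len(xs): print("knob",len(xs),ray("top",xs.mean()+x0,ys.mean()+y0,.103).round(4))
o=(h[...,0]>4)&(h[...,0]<18)&(h[...,1]>150)&(h[...,2]>130)
ys,xs=np.nonzero(o[170:255,400:476]); print(len(xs), np.c_[xs+400,ys+170].tolist()[:60])
s=robot.read_state(); print(s["tool_pos"],s["opening"],shift([.4258,.2003,.064]))
```

```text
knob 17 [0.4209 0.1995 0.103 ]
61 [[444, 219], [445, 219], [446, 219], [444, 220], [445, 220], [446, 220], [447, 220], [444, 221], [445, 221], [446, 221], [447, 221], [444, 222], [445, 222], [446, 222], [447, 222], [444, 223], [445, 223], [446, 223], [447, 223], [445, 224], [446, 224], [447, 224], [448, 224], [445, 225], [446, 225], [447, 225], [448, 225], [445, 226], [446, 226], [447, 226], [448, 226], [445, 227], [446, 227], [447, 227], [444, 235], [444, 236], [445, 236], [443, 237], [444, 237], [445, 237], [446, 237], [444, 238], [445, 238], [446, 238], [444, 239], [445, 239], [446, 239], [444, 240], [445, 240], [446, 240], [444, 241], [445, 241], [446, 241], [445, 242], [446, 242], [447, 242], [445, 243], [446, 243], [447, 243], [445, 244]]
[0.45806956 0.12860799 0.13632363] 0.06470741592130404 [ 71.76156454 -31.42771855  72.62473718]
```

View pics/m6.png

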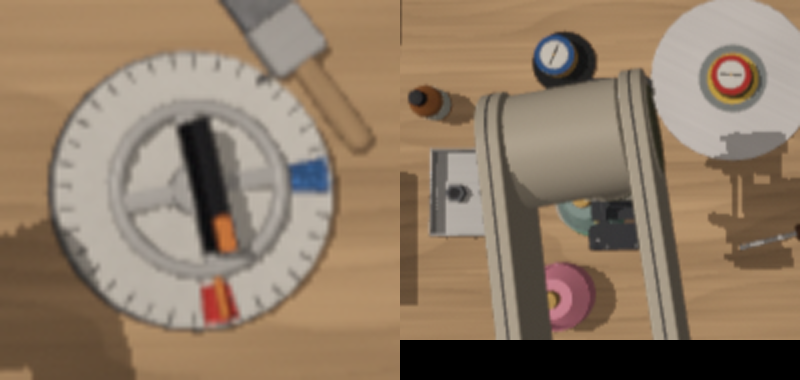

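The orange pointer lies inside the red sector, at about (222,300) against a sector centre of (219,301). The red compass stands concentric on the seat at (733,77). Now the dome.

arm_command --increments "0.3 40 -17 0 0; 0.3 72 -31 0 0; 0.3 72 -31 0 0; 0.3 72 -31 25 0; 0.3 72 -31 45 0"

```text
t: 43.7
tool_pos: [0.4281, 0.1922, 0.0911]
orientation: [2.212, 2.23, -0.0]
force: [0.6, -0.3, 1.2]
opening: 0.0651
gripper_force: 0.0
```

Run:
```python
from h import *
s=robot.read_state(); print(s["tool_pos"],s["opening"],shift([.4258,.2003,.064]))
```

```text
[0.4281267  0.19222288 0.09105542] 0.06514683344465486 [ 8.10756044 -2.26216357 27.05178134]
```

arm_command --increments "0.4 8 -2 0 0; 0.4 8 -2 15 0; 0.5 8 -2 26 0; 0.6 8 -2 26 0; 1 8 -2 26 0" --grip_force 30

```text
t: 44.2
tool_pos: [0.4262, 0.2006, 0.0665]
orientation: [-2.215, -2.228, 0.001]
force: [0.8, 0.0, 0.2]
opening: 0.0364
gripper_force: 0.0
```

arm_command --increments "1 0 0 0 0; 1 0 0 0 0; 1 0 0 0 0; 1 0 0 0 0; 1 0 0 0 0"

```text
t: 44.7
tool_pos: [0.4267, 0.2008, 0.0671]
orientation: [2.214, 2.228, 0.002]
force: [-1.4, -1.1, 5.6]
opening: 0.0234
gripper_force: 30.0
```

arm_command --increments "1 0 0 0 0; 1 0 0 -10 0; 1 0 0 -30 0; 1 0 0 -60 0; 1 0 0 -75 0"

```text
t: 45.2
tool_pos: [0.427, 0.201, 0.1439]
orientation: [2.214, 2.227, 0.004]
force: [1.4, -0.3, -1.0]
opening: 0.0235
gripper_force: 30.0
```

Run:
```python
from h import *
s=robot.read_state(); print(s["tool_pos"],s["opening"],s["gripper_force"],s["force"],shift([.593,.0045,.135]))
```

```text
[0.42702654 0.20102537 0.1438997 ] 0.023505334866590236 29.99613046646118 [ 1.36685012 -0.33399662 -0.98504127] [-197.5248192   164.77002639    9.13231345]
```

arm_command --increments "1 -35 29 0 0; 1 -72 60 0 0; 1 -110 92 0 0; 1 -145 121 0 0; 1 -175 146 0 0"

```text
t: 45.7
tool_pos: [0.5742, 0.0245, 0.141]
orientation: [2.216, 2.227, -0.0]
force: [0.6, 0.4, -1.6]
opening: 0.0229
gripper_force: 30.0
```

arm_command --increments "1 -15 12 0 0; 1 -22 19 0 0; 1 -22 19 0 0; 1 -22 19 0 0"

```text
t: 46.1
tool_pos: [0.5917, 0.0056, 0.141]
orientation: [-2.214, -2.228, 0.0]
force: [0.7, 0.7, -2.0]
opening: 0.0232
gripper_force: 30.0
```

Run:
```python
from h import *
s=robot.read_state(); print(s["tool_pos"],s["opening"],s["gripper_force"],s["force"],shift([.5935,.0045,.066]))
```

```text
[0.59167546 0.005612   0.14097608] 0.023150430239003417 29.99601423740387 [ 0.7387277   0.73977658 -1.98782023] [-1.16320273  1.88724667 74.97374901]
```

arm_command --increments "1 -1 2 20 0; 1 -1 2 40 0; 1 -1 2 58 0; 1 -1 2 68 0; 1 -1 2 72 0"

```text
t: 46.6
tool_pos: [0.593, 0.0048, 0.0681]
orientation: [-2.212, -2.228, 0.002]
force: [-0.2, -0.0, -1.2]
opening: 0.0233
gripper_force: 30.0
```

arm_command --increments "1 0 0 1 0; 1 0 0 2 0; 1 0 0 3 0; 1 0 0 3 0"

```text
t: 47.0
tool_pos: [0.595, 0.0037, 0.0671]
orientation: [2.214, 2.227, 0.002]
force: [-0.2, 0.6, -0.5]
opening: 0.0232
gripper_force: 30.0
```

arm_command --increments "1 0 0 1 0; 1 0 0 2 0; 1 0 0 2 0"

```text
t: 47.3
tool_pos: [0.5952, 0.0036, 0.0671]
orientation: [2.214, 2.227, 0.002]
force: [-8.6, 0.2, 15.1]
opening: 0.0235
gripper_force: 30.0
```

Contact on the plate. Back off 2 mm, release, lift and clear.

arm_command --increments "1 0 0 -2 0; 0.7 0 0 -2 0; 0.5 0 0 -2 0; 0.5 0 0 -2 0; 0.5 0 0 -2 0"

```text
t: 47.8
tool_pos: [0.5942, 0.0037, 0.0661]
orientation: [-2.215, -2.228, 0.0]
force: [-0.3, -0.2, -0.3]
opening: 0.0449
gripper_force: 0.0
```

arm_command --increments "0.3 0 0 -20 0; 0.3 0 0 -50 0; 0.3 0 0 -90 0; 0.3 -40 0 -90 0; 0.3 -80 0 -90 0"

```text
t: 48.3
tool_pos: [0.5962, -0.0765, 0.1586]
orientation: [2.209, 2.229, 0.004]
force: [0.2, 0.1, -0.8]
opening: 0.065
gripper_force: 0.0
```

arm_command --increments "0.3 -45 -10 0 0; 0.3 -90 -20 0 0; 0.3 -130 -30 0 0; 0.3 -130 -30 0 0; 0.3 -130 -30 0 0"

```text
t: 48.8
tool_pos: [0.5652, -0.2072, 0.1561]
orientation: [-2.217, -2.225, -0.0]
force: [0.9, 0.3, -0.2]
opening: 0.0651
gripper_force: 0.0
```

Run:
```python
from h import *
t=robot.read_camera("top"); s=robot.read_camera("side")
h=cv2.cvtColor(t,cv2.COLOR_BGR2HSV); m=(h[...,0]>12)&(h[...,0]<28)&(h[...,1]>120)&(h[...,2]>120)
ys,xs=np.nonzero(m[155:172,308:324]); print(len(xs),ray("top",xs.mean()+308,ys.mean()+155,.103).round(4))
a=cv2.resize(t[110:270,140:360],(440,320),interpolation=cv2.INTER_CUBIC); b=cv2.resize(s[150:270,240:375],(360,320),interpolation=cv2.INTER_CUBIC)
cv2.imwrite("pics/m7.png",np.hstack([a,b])); print(robot.read_state()["tool_pos"])
```

```text
57 [0.5943 0.0032 0.103 ]
[ 0.56574594 -0.20554095  0.15612506]
```

View pics/m7.png

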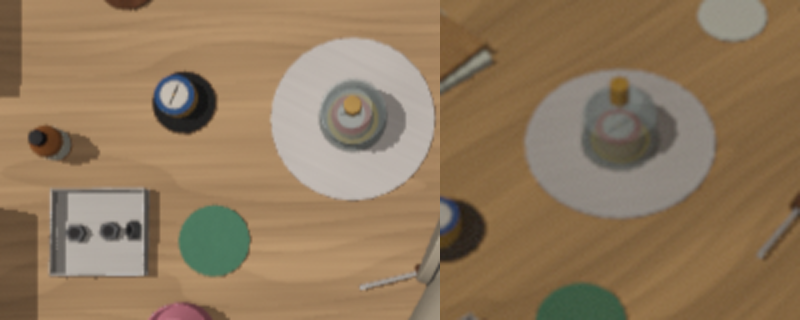

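The dome stands flat over the red compass with its knob at (352,105). All three nuts lie in the tray at (78,232), (111,231) and (134,230), and the blue compass, oil bottle and screwdriver are undisturbed. Handing in.

```bash
python3 -c "
from plant import robot
print(robot.close_job())"
```

```text
the job is handed in; nothing more can be done
None
```

I handed the job in at about 49 s: three nuts in the tin tray, the red compass on the seat, the pointer in the red sector and the dome back over the compass. The camera checks before hand-in agreed with this, but no verdict came back. The reported tool height was about 39 mm too low, which cost one missed grasp of the dome knob before I corrected for it.

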